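# Lock the motor plate of the grain mill and hold its belt tensioner back for a belt change

## Task

The kitchen grain mill is open for a belt change. Turn the turnbutton a full quarter turn so that it lies across the motor's plate and locks it, then push the sprung tensioner arm back, away from the motor, until it is well past its ratchet click, and finish while still holding it there: it springs back if let go, so do not release it at the end. Leave the motor and everything else where they are.

Things in the scene. Friction and masses are not known exactly. Their poses are not given: they have to be found in the camera images.
- deck: Flat grey drive deck of the mill, fixed on the counter: slab 360 x 360 x 35 mm (top 35 mm up). Origin on the counter, 140 mm from the slab's -x edge, midway in y. +y half: motor and turnbutton; -y half: tensioner. A round grey mill head (diameter 100, top 95 mm above the counter) stands at deck x 165, y -5 mm. Place and yaw vary.
- turnbutton (a joint): Turnbutton angle (rad), counter-clockwise from above: 0 = bar along deck y (unlocked); 1.571 = end stop, bar along deck x with one end 16 mm over the motor's plate (locked; above 1.35 counts). Starts at 0 to 0.35. Friction about 0.06 N m, no spring: stays where left.
- turnbutton_wing (a point): Top centre of the turnbutton's wing, on its pivot axis, deck x -25, y 100 mm, 78 mm above the counter. Steel bar 92 x 16 x 8 mm, underside 45 mm up; on it an upright wing 46 mm long along the bar, 10 mm thick, from 53 to 78 mm up: pinch it from above or push it round. Site y axis runs along the bar and turns with it.
- motor: Loose motor, 0.9 kg, seated in a recess of the deck (rim 6 mm): steel plate 120 (deck x) x 110 (y) x 8 mm, with a dark can of diameter 68 and a small pulley, top 95 mm above the counter. Origin under the plate's centre, deck x 65, y 100 mm; the can is 15 mm further +x. Turnbutton pivot 30 mm before the plate's -x edge.
- tensioner_base: Dark steel plate fixed on the deck, 185 (x) x 90 (y) x 6 mm; place and yaw on the deck vary by some mm and 0.12 rad. Origin on the deck's top, 65 mm from the plate's -x end, midway in y. x runs from the roller end to the pawl end, +y towards the motor side. The arm pivots at x 30, y 0 mm; the 18 mm high housing of the pawl slider stands at x 90 to 127.
- tensioner (a joint): Arm angle (rad), counter-clockwise from above: 0 = rest, arm leaning 0.31 to the motor side of the base's -x line; grows as the roller is pushed away from the motor; 0.62 = end stop (may rest there). Push at the roller: 4 N at 0, 6 N at 0.25, 9 N at 0.32 as the pawl climbs its tooth, crest 0.39, 6 to 7 N at 0.44 (click), 10 N at 0.6. Above 0.42 counts, 0.5 is safe. Let go, it swings back.
- idler (a point): Top centre of the black roller at the tensioner arm's free end, 89 mm above the counter. Roller upright, diameter 32 mm (28 between flanges), from 61 to 89 mm up, on a flat steel arm 16 wide, 51 to 61 mm up. It moves on a circle of radius 105 mm about pivot. Push it on its motor side (60 mm free there at rest) or pinch it from above.
- pivot (a point): Point on the tensioner arm's pivot axis, at the height of the idler's top (89 mm above the counter).
- spare_roller: Bystander: a spare roller just like the idler (diameter 32, 28 mm tall), standing loose near the deck's corner at deck x -115, y 155 mm. Origin under its centre. Leave alone.
- bolt_cup: Bystander: small steel cup, diameter 44, 40 mm tall, standing loose on the deck near x 75, y 0 mm, between motor, mill head and tensioner. Origin under its centre. Leave alone.
- wrench: Bystander: open-ended wrench 150 mm long lying on the counter beside the deck's -y edge. Leave alone.
- mug: Bystander: white mug, diameter 80, 90 mm tall, on the counter beside the deck's +y edge. Leave alone.
- jar: Bystander: glass jar with steel cap, diameter 72, 100 mm tall, on the counter beside the deck's +y edge. Leave alone.
- candle: Bystander: white candle pot, diameter 70, 60 mm tall, on the counter beside the deck's -y edge. Leave alone.

How it is judged (in metres and radians):
On the way, in this order (a step that is already met when the one before it is completed fails the run):
1. the turnbutton lies across the motor's plate (value of joint turnbutton above 1.35 rad and value of joint tensioner below 0.3 rad), for 0.2 s.
2. the fingers have pushed the tensioner arm past its click (value of joint tensioner above 0.42 rad and contact force between tensioner and the fingers above 3 N), for 0.3 s.
At the end, for the whole second after the job is handed in: The fingers are holding the tensioner arm still beyond its click (joint above 0.42 rad, more than 3 N between fingers and arm), the turnbutton lies across the motor's plate (above 1.35 rad), and the motor sits in its recess (within 10 mm, upright) (all of step 2 and velocity of joint tensioner between -0.1 and 0.1 rad/s and value of joint turnbutton above 1.35 rad and x of motor in the frame of deck between 0.055 and 0.075 m and y of motor in the frame of deck between 0.09 and 0.11 m and angle between motor's own z axis and vertical below 0.06 rad); the arm keeps its last pose, push and grip.
It fails at once if a bystander was shifted by more than 40 mm (distance of any of spare_roller, bolt_cup, wrench, mug, jar, candle from where it was at the start of the episode above 0.04 m).
It fails at once if the motor was lifted out of its recess or shifted (distance of motor from where it was at the start of the episode above 0.02 m).
It also fails if it takes over 48 s, if anything falls off the work surface, if the arm or the gripper's body presses on something with over 40 N, if the wrist force passes 120 N, or if a joint passes its speed limit or range.

## Robot

A 6-joint arm with a two-finger parallel gripper is mounted at the origin on the work surface. World frame = base frame: x ahead of the robot, y to its left, z up, the work surface at z = 0. Lengths are in m, angles in degrees, forces in N, time in s.
With the tool pointing down it reaches from about 0.4 to 0.825 m from the base axis. Payload 7 kg.
Tool frame: the origin (TCP) lies on the centre line of the jaws, within the pads' length; the fingertips stand 19 mm ahead of it and the grasp point (between the pads) is the TCP (r.tip_extent is the distance from the TCP to the fingertips, in m); z points along the fingers, y is the line along which they close (so a half turn about z gives the same grasp; the last joint's range is limited). The gripper opens to 88 mm and grips with 3 to 60 N. Pads are 19 mm wide; open, the fingers measure 130 mm over their backs; the gripper's body (78 mm by 193 mm) begins 47 mm behind the grasp point.
Start: joints at [86.007, 20.546, 0.682, 0, -70.136, -16.507], TCP at [0.236, 0.632, 0.246] pointing down, gripper open.
Joint ranges: [-176.03, 176.03], [-82.01, 121.73], [-58.28, 71.71], [-173.87, 95.51], [-174.79, -0.11], [-173.66, 173.66]. Speed limits (degrees/s): [136.94, 136.94, 172.46, 180, 180, 180].

## Interface

Orientations are given as [roll, pitch, yaw] about the fixed x, y, z axes, in that order (R = Rz(yaw) Ry(pitch) Rx(roll)).
In Python, from plant import r gives the robot as it stands. The module is installed in compiled form; this text tells all that it offers.
- The arm moves only by the tool jog_arm, never from a script. Its argument "deltas" is a list that holds one entry, the list of rows, each a list of 5 numbers: the opening, from -1 (shut) to 1 (fully open), then the shift along the world's x, y, z in cm, then the turn about the world's z in rad. In form: [[[claw, dx, dy, dz, turn], ...]]. A call has 1 to 8 rows; each row shifts and turns the commanded pose from where the row before left it; what a row does not reach is not made up. A row lasts 1/8 s, in which the tool goes at most 62.5 mm and 10.7 degrees, less where a joint would pass 70% of its speed; a pose out of reach is approached as far as the arm can. A call with a gripper value outside its range is refused whole. The fingers move at their own pace and stop on an object; "force" is the grip in N (left out, the last holds). Time passes only in rows, so rows that do not move let the fingers close. It gives the time, the measured TCP pose, the force, the opening and the grip force at its end, in the units of the state.
- r.get_state(): the state, without advancing time (a new reading comes with each control period).
- r.capture(name): name is "scene" or "top" or "wrist"; returns the picture (480x640x3 uint8, blue, green, red); there is no depth.
- r.camera_info(name): a dict with "fx", "fy", "cx", "cy" (pixels), "view" (4x4, takes a point from world to camera coordinates). Camera axes: x right, y up, looking along -z (the intrinsics and any distortion apply to the point x, -y, -z); pixel columns grow to the right and rows downward; lengths in m; the calibration is good to about 2 mm. A picture is of the moment at which its call begins: read the wrist's pose just before it. camera_info takes no time and is no camera call; for the wrist camera it gives the pose at the moment of the call.
- r.close_job(): hands the job in; it is judged then, once.
The state is a dict: "time_s": time; "joints": joint angles; "qd": joint speeds; "joint_torque": joint torques, N m; "tcp_pos": TCP position; "eef_rot": TCP orientation; "contact_force": force on the tool from outside, world axes, zero at the start; "moment": the same for the moment, N m; "gripper_width": finger opening in m; "gripper_force": force on a finger pad.
Only numpy, scipy, OpenCV 4.12 (cv2) and the standard library are available. Lean on these libraries where they do the work, as an engineer would, in place of code of your own. Each camera call takes 0.05 s, during which the arm holds its last target. There are 200 camera calls.

## Working session

There is one attempt and no reset: what is moved stays moved. The work goes in short steps, Python scripts to look and compute and a tool call to move; the robot and the scene stay as the last step left them, time stands still between calls to the robot, and variables do not carry over. Pictures are saved under pics/ and viewed, at most 10 in all, crops included, and the job is handed in when it is done.

Besides the shell and the picture viewer there is one more tool, called after ">>>" as name([rows], argument=value, ...), one row to a line, values as JSON. jog_arm: Moves the arm, as the interface text tells. Its arguments: {"type":"object","properties":{"deltas":{"type":"array"},"force":{"type":"number"}},"required":["deltas"]}

```bash
mkdir -p pics
python3 - <<'E'
from plant import r
import cv2,numpy as np
s=r.get_state();print(s)
for n in("scene","top"):
    i=r.camera_info(n);print(n,{k:(np.round(v,4).tolist() if k=='view' else v) for k,v in i.items()})
    cv2.imwrite(f"pics/{n}0.png",r.capture(n))
E
```

```text
{'time_s': 0.0, 'joints': array([ 8.60074263e+01,  2.05903369e+01,  6.34328300e-01, -2.01223966e-02,
       -7.01339133e+01, -1.65068481e+01]), 'qd': array([-0.01858511,  0.00400797, -0.03961328, -0.00559048,  0.02097922,
       -0.00140871]), 'joint_torque': array([-1.50132011e-03, -5.82716990e+01,  2.93045533e+01,  6.99728429e+00,
        6.91508059e-03, -1.49643656e-04]), 'tcp_pos': array([0.23624755, 0.63183376, 0.24463924]), 'eef_rot': array([ 1.79908409e+02, -7.41520119e-03, -2.05062688e+01]), 'contact_force': array([-0.04270333,  0.19085626,  0.62819998]), 'moment': array([ 0.03768635, -0.01004235,  0.00470554]), 'gripper_force': 0.0, 'gripper_width': 0.08804195983633531}
scene {'fx': 457.6343274218071, 'fy': 457.6343274218071, 'cx': 316.21073750318124, 'cy': 243.36441369204056, 'view': [[-0.3588, 0.9333, -0.0165, 0.1862], [-0.5948, -0.215, 0.7746, 0.2913], [0.7194, 0.2877, 0.6322, -1.2319], [0.0, 0.0, 0.0, 1.0]]}
top {'fx': 568.1627201473931, 'fy': 568.1627201473931, 'cx': 314.9651975323229, 'cy': 244.84382825972034, 'view': [[-0.0214, -0.9997, 0.0079, 0.0541], [0.9935, -0.0204, 0.1118, -0.6032], [-0.1116, 0.0102, 0.9937, -1.1295], [0.0, 0.0, 0.0, 1.0]]}
```

View pics/top0.png

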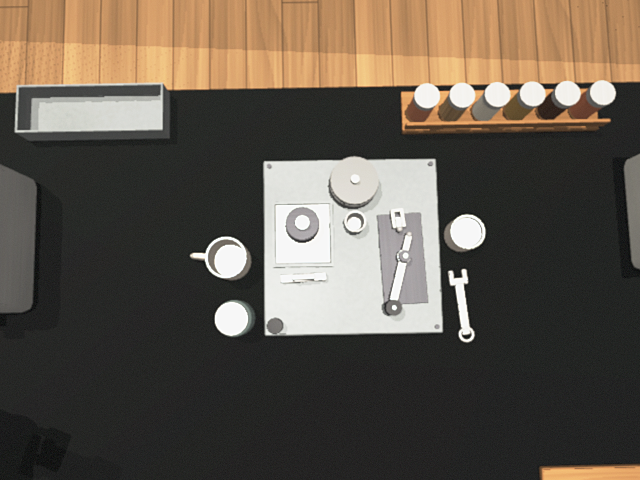

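View pics/scene0.png

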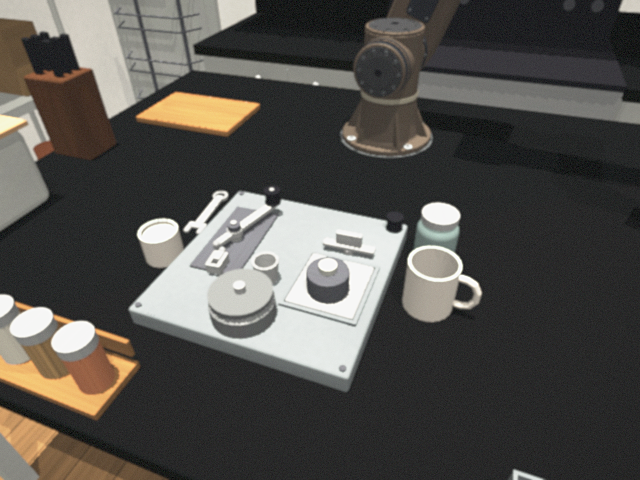

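The top view has +x up and +y left. The deck corners are at about (264,161), (437,158), (441,332) and (265,335). The turnbutton is at (303,278) with its bar nearly along deck y, the idler is at (392,308) and the pivot at (404,257). In the scene view the idler is at (272,193) and the wing at (349,238).

```bash
cat > h.py <<'E'
import cv2,numpy as np
from plant import r
def ray(i,uv):
    V=np.array(i['view']);R=V[:3,:3];c=-R.T@V[:3,3]
    d=R.T@np.array([(uv[0]-i['cx'])/i['fx'],-(uv[1]-i['cy'])/i['fy'],-1.]);return c,d/np.linalg.norm(d)
def plane(i,uv,z):
    c,d=ray(i,uv);return c+d*(z-c[2])/d[2]
def tri(rs):
    A=np.zeros((3,3));b=np.zeros(3)
    for c,d in rs:
        P=np.eye(3)-np.outer(d,d);A+=P;b+=P@c
    p=np.linalg.solve(A,b);return p,[np.linalg.norm((np.eye(3)-np.outer(d,d))@(p-c))*1e3 for c,d in rs]
def proj(i,p):
    V=np.array(i['view']);q=V[:3,:3]@p+V[:3,3];return np.array([i['cx']+i['fx']*q[0]/-q[2],i['cy']-i['fy']*q[1]/-q[2]])
E
python3 - <<'E'
from h import *
t=r.camera_info('top');s=r.camera_info('scene')
im=cv2.imread('pics/top0.png');g=cv2.cvtColor(im,cv2.COLOR_BGR2GRAY)
for uv in[(264,161),(437,158),(441,332),(265,335)]:print(plane(t,uv,.035).round(4))
print('idler',tri([ray(t,(393,307)),ray(s,(273,189))]),'wing',tri([ray(t,(304,276)),ray(s,(349,234))]))
a=cv2.resize(im[240:340,255:355],None,fx=4,fy=4,interpolation=2)
b=cv2.resize(im[230:330,365:465],None,fx=4,fy=4,interpolation=2)
cv2.imwrite('pics/c.png',np.hstack([a,b]))
E
```

```text
[0.7814 0.1435 0.035 ]
[ 0.7809 -0.2168  0.035 ]
[ 0.4222 -0.2085  0.035 ]
[0.424  0.1456 0.035 ]
idler (array([ 0.47385743, -0.10439046,  0.09136666]), [np.float64(1.1724789278319219), np.float64(1.1724789278319854)]) wing (array([0.53790218, 0.06635319, 0.07605739]), [np.float64(1.7882711255012207), np.float64(1.7882711255012131)])
```

View pics/c.png

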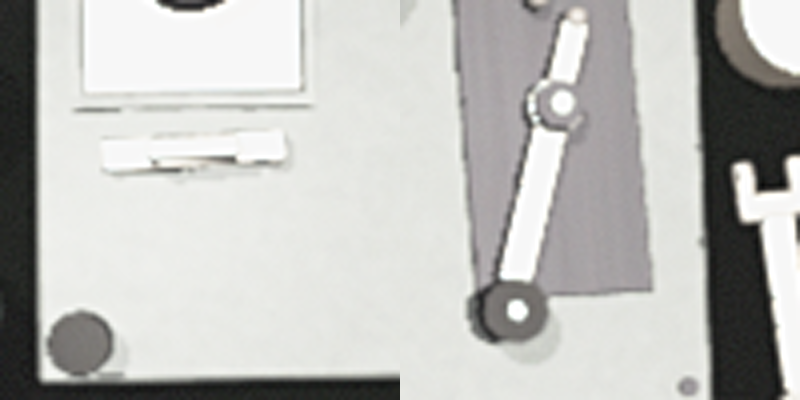

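The enlarged crop gives three points in full-image pixels: bar ends at about (280.5,278.7) and (326.8,277), roller dot at (394.2,307.5), and pivot bolt at (405.5,255.5). The triangulated heights, 91 mm for the idler and 76 mm for the wing, match the text (89 and 78), and the deck pose puts the wing at (0.539,0.067). I'll move above the wing.

>>> jog_arm([
  [[0.0,1.9,-3.5,0,-0.075],[0.0,1.9,-3.5,0,-0.075],[0.0,1.9,-3.5,0,-0.075],[0.0,1.9,-3.5,0,-0.075],[0.0,1.9,-3.5,0,-0.075],[0.0,1.9,-3.5,0,-0.075],[0.0,1.9,-3.5,0,-0.075],[0.0,1.9,-3.5,0,-0.075]],
])

```text
time_s: 1.1
tcp_pos: [0.3887, 0.3508, 0.2453]
eef_rot: [180.0, -0.0, -55.0]
contact_force: [-0.4, 0.4, 0.2]
gripper_width: 0.0437
gripper_force: 0.0
```

>>> jog_arm([
  [[0.0,1.9,-3.5,0,-0.075],[0.0,1.9,-3.5,0,-0.075],[0.0,1.9,-3.5,0,-0.075],[0.0,1.9,-3.5,0,-0.075],[0.0,1.9,-3.5,0,-0.075],[0.0,1.9,-3.5,0,-0.075],[0.0,1.9,-3.5,0,-0.075],[0,0,0,0,0]],
])

```text
time_s: 2.1
tcp_pos: [0.5219, 0.1052, 0.245]
eef_rot: [179.9, -0.0, -85.2]
contact_force: [-1.0, 0.4, 0.0]
gripper_width: 0.0437
gripper_force: 0.0
```

Run:
```python
from h import *
import json
i=r.camera_info('wrist');im=r.capture('wrist');cv2.imwrite('pics/w1.png',im)
json.dump({k:(np.array(v).tolist()) for k,v in i.items()},open('w1.json','w'))
s=r.get_state();print(s['tcp_pos'],s['eef_rot'],s['joints'].round(1),s['gripper_width'])
t=r.camera_info('top')
a=plane(t,(394.2,307.5),.089);p=plane(t,(405.5,255.5),.075);print('idler',a,'pivot',p,np.linalg.norm((a-p)[:2]))
e=plane(t,(280.5,278.7),.053)-plane(t,(326.8,277),.053);print('bar',e,np.degrees(np.arctan2(-e[0],e[1])))
print(proj(i,np.array([.5385,.0667,.078])),proj(i,np.array([a[0],a[1],.089])))
```

```text
[0.52147854 0.10613951 0.24507691] [ 1.79947029e+02 -1.57789918e-02 -8.50830371e+01] [ 32.6   7.1 -17.3  -0.  -65.6 -27.7] 0.04341805196760637
idler [ 0.4733076  -0.10810316  0.089     ] pivot [ 0.5746943  -0.13623772  0.075     ] 0.10521794565274484
bar [-0.00145375  0.09260558  0.        ] 0.8993726995256941
[305.04138751 179.41313471] [408.56902752 -46.44889726]
```

View pics/w1.png

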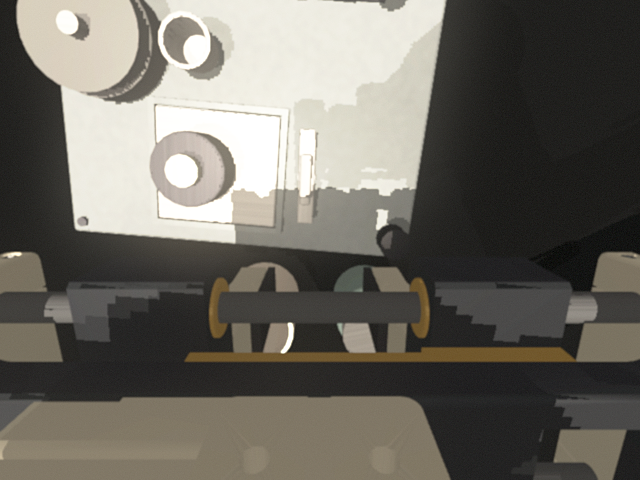

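The wrist view shows the bar from about (309,130) to (305,222), with the wing centre near (308,175). The predicted wing centre was (305,179). I'll cross-check both by ray casting.

Run:
```python
from h import *
import json
i=json.load(open('w1.json'));im=cv2.imread('pics/w1.png')
e1=plane(i,(309,130),.053);e2=plane(i,(305.5,222),.053);print('bar',e1,e2,(e1+e2)/2,np.linalg.norm(e1-e2),np.degrees(np.arctan2(-(e2-e1)[0],(e2-e1)[1])))
for uv in[(308,175),(307.5,173)]:print(plane(i,uv,.078),tri([ray(i,uv),ray(r.camera_info('top'),(303.5,276.5))]))
g=cv2.cvtColor(im,cv2.COLOR_BGR2GRAY)
for v in(135,150,160,165,170,180,185,200,215):print(v,g[v,296:322])
```

```text
bar [0.53901018 0.02256867 0.053     ] [0.53568112 0.11172279 0.053     ] [0.53734565 0.06714573 0.053     ] 0.08921624985689565 2.138455599430624
[0.53612729 0.06252965 0.078     ] (array([0.53793332, 0.06546017, 0.04843842]), [np.float64(1.178174282341007), np.float64(1.1781742823411545)])
[0.53671315 0.06078882 0.078     ] (array([0.53939443, 0.06571152, 0.02107399]), [np.float64(1.2817389718896053), np.float64(1.2817389718896095)])
135 [225 224 223 217 239 255 255 255 255 255 255 255 255 255 255 255 255 255
 252 196 163 193 222 225 221 222]
150 [225 223 218 238 255 255 255 255 255 255 255 255 255 255 255 255 255 255
 250 204 200 221 225 224 224 223]
160 [228 223 217 230 236 246 254 254 254 254 255 255 255 247 218 176 181 243
 237 206 213 224 224 226 225 225]
165 [228 224 221 233 234 245 254 255 254 254 255 255 255 255 242 198 229 248
 226 214 222 226 225 224 225 226]
170 [227 225 226 238 240 249 254 254 254 254 255 255 255 254 230 206 252 254
 218 206 220 226 227 225 226 225]
180 [224 224 227 231 241 253 254 254 254 254 254 255 255 249 224 250 255 248
 231 224 222 225 225 226 237 242]
185 [228 219 224 228 240 253 255 254 254 254 254 254 255 244 218 246 239 195
 161 193 223 226 225 224 226 237]
200 [152 153 169 170 180 192 195 192 190 186 185 179 167 149 161 176 166 134
 117 112 119 138 147 146 145 144]
215 [143 159 179 192 191 186 186 184 184 185 183 181 179 180 177 160 134 111
 111 116 118 136 141 142 144 141]
```

The bar midpoint (0.5375,0.067) agrees with the deck geometry, its length is 89 mm and its angle is about 0.03 rad. I'll align and descend.

>>> jog_arm([
  [[0.0,0.8,-2.0,0,-0.03],[0.0,0.85,-1.95,0,-0.03],[0.0,0,0,-3,0],[0.0,0,0,-3,0],[0.0,0,0,-3,0],[0.0,0,0,-3,0],[0.0,0,0,-2,0],[0.0,0,0,0,0]],
], force=25)

```text
time_s: 3.15
tcp_pos: [0.5366, 0.0681, 0.1042]
eef_rot: [179.8, -0.1, -88.3]
contact_force: [0.0, -0.3, 0.5]
gripper_width: 0.0437
gripper_force: 0.0
```

Run:
```python
from h import *
i=r.camera_info('wrist');cv2.imwrite('pics/w2.png',r.capture('wrist')[:330])
s=r.get_state();print(s['tcp_pos'],s['eef_rot'],s['joints'].round(1))
print(proj(i,np.array([.538,.0667,.078])),proj(i,np.array(s['tcp_pos'])))
```

```text
[0.5374817  0.06828671 0.10537096] [ 1.79931932e+02 -3.89380070e-02 -8.83107716e+01] [ 28.   15.9 -26.5   0.  -47.6 -26.3]
[317.8206838  277.34582347] [318.83583126 303.44477132]
```

View pics/w2.png

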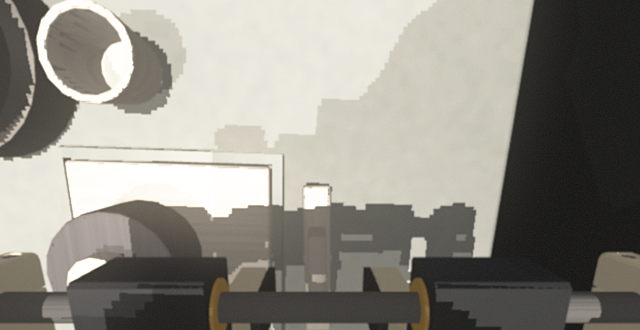

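The bar and wing sit at column ~317, between the fingers at ~(265 to 370). I'll descend to z≈0.075 and close.

>>> jog_arm([
  [[0.0,0,-0.15,-1.5,0],[0.0,0,0,-1.5,0],[-1,0,0,0,0],[-1,0,0,0,0],[-1,0,0,0,0],[-1,0,0,0,0],[-1,0,0,0,0],[-1,0,0,0,0]],
], force=25)

```text
time_s: 4.2
tcp_pos: [0.5377, 0.0662, 0.0759]
eef_rot: [180.0, 0.0, -88.4]
contact_force: [-4.2, 0.3, 6.2]
gripper_width: 0.0099
gripper_force: 25.0
```

The grip reads 9.9 mm, which is the wing's thickness. I'll turn it.

>>> jog_arm([
  [[-1,0,0,0,0.15],[-1,0,0,0,0.15],[-1,0,0,0,0.15],[-1,0,0,0,0.15],[-1,0,0,0,0.15],[-1,0,0,0,0.15],[-1,0,0,0,0.15],[-1,0,0,0,0.15]],
])

```text
time_s: 5.2
tcp_pos: [0.5389, 0.0671, 0.0759]
eef_rot: [-179.9, -0.1, -19.3]
contact_force: [-0.3, 3.7, 1.4]
gripper_width: 0.0098
gripper_force: 25.0
```

>>> jog_arm([
  [[-1,0,0,0,0.15],[-1,0,0,0,0.14],[-1,0,0,0,0.03],[-1,0,0,0,0],[-1,0,0,0,0],[-1,0,0,0,0]],
])

```text
time_s: 5.95
tcp_pos: [0.539, 0.0675, 0.076]
eef_rot: [-179.9, -0.1, -1.3]
contact_force: [-0.4, 5.7, 0.8]
gripper_width: 0.0102
gripper_force: 25.0
```

```bash
python3 -c "
from h import *
s=r.get_state();print(s['tcp_pos'],s['eef_rot'],s['contact_force'],s['moment'],s['joints'].round(1))"
```

```text
[0.53902003 0.06749103 0.07597346] [-1.79893953e+02 -1.38193018e-01 -1.28157021e+00] [-0.38121286  5.72703856  0.78167591] [2.0191832  0.22938484 0.05483692] [ 27.8  18.1 -28.2  -0.  -43.5  61. ]
```

The tool has turned to -1.3°. I'll release, rise, and move above the idler.

>>> jog_arm([
  [[0,0,0,0,0],[0,0,0,0,0],[0,0,0,0,0],[0,0,0,3,0],[0,0,0,3,0],[0,0,0,3,0],[0,0,0,3,0],[0,0,0,3,0]],
])

```text
time_s: 6.95
tcp_pos: [0.5377, 0.066, 0.2265]
eef_rot: [180.0, 0.0, -1.3]
contact_force: [1.4, 0.0, 0.2]
gripper_width: 0.044
gripper_force: 0.0
```

>>> jog_arm([
  [[0.2,-1.6,-4.3,0,0],[0.2,-1.6,-4.3,0,0],[0.2,-1.6,-4.3,0,0],[0.2,-1.8,-4.6,0,0],[0.2,0,0,0,0],[0.2,0,0,0,0]],
])

```text
time_s: 7.7
tcp_pos: [0.472, -0.109, 0.2257]
eef_rot: [-180.0, -0.0, -1.4]
contact_force: [0.6, -0.2, -0.1]
gripper_width: 0.0523
gripper_force: 0.0
```

Run:
```python
from h import *
i=r.camera_info('wrist');w=r.capture('wrist');t=r.capture('top');sc=r.capture('scene')
s=r.get_state();print(s['tcp_pos'],s['eef_rot'],s['joints'].round(1),s['gripper_width'],s['contact_force'])
print(proj(i,np.array([.4733,-.108,.089])),proj(i,np.array([.575,-.136,.075])))
a=cv2.resize(t[225:325,255:355],(320,320));b=cv2.resize(w,(426,320))
cv2.imwrite('pics/c2.png',np.hstack([a,b]))
```

```text
[ 0.47228258 -0.10810233  0.22550896] [ 1.79996769e+02  1.66041275e-03 -1.24752251e+00] [ 10.4   3.3 -24.4   0.  -62.4  78.3] 0.052817900441611776 [0.44785916 0.47132886 0.00877021]
[316.84065206 228.75140109] [348.26973997 102.24886293]
```

View pics/c2.png

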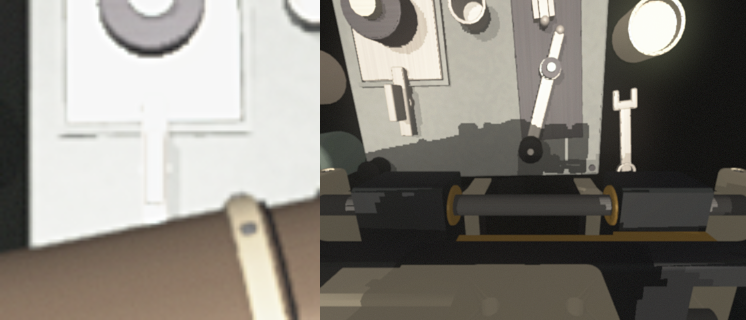

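The bar now lies along deck x with its end over the plate. In the wrist view the idler is at (316.5,225) and the pivot at (345,102), and the predictions were (317,229) and (348,102). I'll pinch the idler along its tangent.

>>> jog_arm([
  [[0.2,0.1,0,-3,-0.12],[0.2,0,0,-3,-0.13],[0.2,0,0,-3,0],[0.2,0,0,-2,0],[0.2,0,0,-2,0],[0.2,0,0,-1,0],[0.2,0,0,0,0]],
])

```text
time_s: 8.72
tcp_pos: [0.4728, -0.1084, 0.0851]
eef_rot: [180.0, 0.1, -15.6]
contact_force: [0.4, -0.7, 0.7]
gripper_width: 0.0531
gripper_force: 0.0
```

>>> jog_arm([
  [[-1,0,0,0,0],[-1,0,0,0,0],[-1,0,0,0,0],[-1,0,0,0,0],[-1,0,0,0,0]],
], force=25)

```text
time_s: 9.35
tcp_pos: [0.4734, -0.1084, 0.0861]
eef_rot: [-180.0, -0.1, -15.6]
contact_force: [-1.2, 4.9, 4.4]
gripper_width: 0.03
gripper_force: 25.0
```

Run:
```python
from h import *
s=r.get_state();print(s['tcp_pos'],s['eef_rot'],s['gripper_width'],s['contact_force'])
p=np.array([.5747,-.1362]);a0=s['tcp_pos'][:2];d=a0-p;print(np.linalg.norm(d))
for t in np.arange(0,.56,.05):
    R=np.array([[np.cos(t),-np.sin(t)],[np.sin(t),np.cos(t)]]);print(round(t,2),((R@d-d)*100).round(2))
```

```text
[ 0.47339039 -0.1083606   0.086109  ] [-1.79950847e+02 -6.26832316e-02 -1.56165155e+01] 0.029995391398870662 [-1.22319187  4.89814566  4.44276676]
0.10506506877408611
0.0 [0. 0.]
0.05 [-0.13 -0.51]
0.1 [-0.23 -1.03]
0.15 [-0.3  -1.55]
0.2 [-0.35 -2.07]
0.25 [-0.37 -2.59]
0.3 [-0.37 -3.12]
0.35 [-0.34 -3.64]
0.4 [-0.28 -4.16]
0.45 [-0.2  -4.68]
0.5 [-0.09 -5.2 ]
0.55 [ 0.04 -5.71]
```

>>> jog_arm([
  [[-1,-0.13,-0.51,0,0.05],[-1,-0.1,-0.52,0,0.05],[-1,-0.07,-0.52,0,0.05],[-1,-0.05,-0.52,0,0.05],[-1,-0.02,-0.52,0,0.05],[-1,0,-0.53,0,0.05],[-1,0.03,-0.52,0,0.05],[-1,0.06,-0.52,0,0.05]],
])

```text
time_s: 10.35
tcp_pos: [0.4711, -0.1495, 0.0861]
eef_rot: [-179.9, -0.1, 7.4]
contact_force: [0.1, 9.8, 4.2]
gripper_width: 0.0301
gripper_force: 25.0
```

>>> jog_arm([
  [[-1,0.08,-0.52,0,0.05],[-1,0.11,-0.52,0,0.05],[-1,0.08,-0.3,0,0.03],[-1,0,0,0,0],[-1,0,0,0,0],[-1,0,0,0,0],[-1,0,0,0,0],[-1,0,0,0,0]],
])

```text
time_s: 11.35
tcp_pos: [0.4739, -0.1627, 0.0861]
eef_rot: [-180.0, -0.2, 14.7]
contact_force: [-0.1, 9.4, 3.3]
gripper_width: 0.0298
gripper_force: 25.0
```

Run:
```python
from h import *
s=r.get_state();print(s['tcp_pos'],s['eef_rot'],s['gripper_width'],s['gripper_force'],s['contact_force'],s['qd'].round(2))
d=s['tcp_pos'][:2]-np.array([.5747,-.1362]);print(np.linalg.norm(d),np.arctan2(.0278,.1013)+np.arctan2(-d[1],-d[0]))
i=r.camera_info('wrist');w=r.capture('wrist');t=r.capture('top');sc=r.capture('scene')
cv2.imwrite('pics/c3.png',np.vstack([np.hstack([cv2.resize(w,(400,300)),cv2.resize(t[150:300,250:450],(400,300))]),np.hstack([cv2.resize(sc[150:330,180:420],(400,300)),np.zeros((300,400,3),np.uint8)])]))
```

```text
[ 0.47389867 -0.16274884  0.08610754] [-1.79969480e+02 -1.51627466e-01  1.47411374e+01] 0.029760622775399353 25.00038541853428 [-0.13803312  9.3524724   3.29882286] [ 0.01 -0.01 -0.02 -0.04  0.02  0.03]
0.10423890723875408 0.5253678119050522
```

View pics/c3.png

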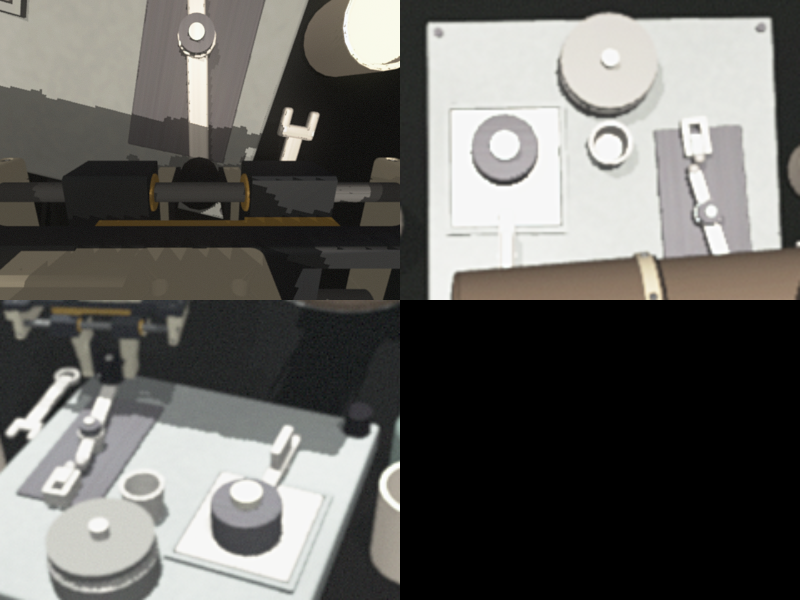

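The arm has swung about 0.525 rad and is still pinched at 25 N. The 9.4 N reaction matches that angle. The bar lies across the plate, and the motor, cup and the other items in view are in place. Handing in.

```bash
python3 -c "
from plant import r
print(r.close_job())"
```

```text
the job is handed in; nothing more can be done
None
```

I turned the turnbutton to about 1.56 rad so it locks the motor's plate, then pushed the tensioner arm to about 0.52 rad, past its click, and handed the job in at about 11.5 s with the gripper still holding it; the judge's verdict was not shown.

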